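# Isolate a practice wiring board and stow its fuse carrier

## Robot

A 6-joint arm with a two-finger parallel gripper is mounted at the origin on the work surface. World frame = base frame: x ahead of the robot, y to its left, z up, the work surface at z = 0. Lengths are in mm, angles in rad, forces in N, time in s.
With the tool pointing down it reaches from about 300 to 825 mm from the base axis. Payload 5.4 kg.
Tool frame: the origin (TCP) lies at the very end of the fingers, on their centre line; the grasp point (between the pads) lies 19 mm behind it; z points along the fingers, y is the direction in which the jaws open and shut (so a half turn about z gives the same grasp; the last joint's range is limited). The gripper opens to 92 mm and grips with 3 to 60 N. Pads are 20 mm wide; open, the fingers measure 128 mm over their backs; the gripper's body (75 mm by 189 mm) begins 69 mm behind the grasp point.
Start: joints at [1.03, 0.158, 1.597, -0, 1.386, -0.21], TCP at [186.769, 543.804, 214.601] pointing down, gripper open.
Joint ranges: [-2.91, 2.91], [-0.94, 2.29], [0.18, 2.7], [-1.29, 4.43], [0.17, 2.64], [-3, 3]. Speed limits (rad/s): [2.57, 2.57, 3.14, 3.14, 3.14, 3.14].

## Interface

Orientations are given as [roll, pitch, yaw] about the fixed x, y, z axes, in that order (R = Rz(yaw) Ry(pitch) Rx(roll)).
In Python, from bench import env, eyes gives the robot as it stands.
- The arm moves only by the shell command python3 -m crank 'ROWS'. ROWS is JSON, a list of rows, each a list of 7 numbers: the shift along the world's x, y, z each as a share of 0.2 m, from -1 to 1, then the turn, a rotation vector about the world's x, y, z each as a share of pi/2 rad, from -1 to 1, then the closure in counts, from 0 (fully open) to 255 (shut). In form: [[x, y, z, rx, ry, rz, hand], ...]. A call has 1 to 10 rows; each row shifts and turns the commanded pose from where the row before left it; what a row does not reach is not made up. A row lasts 1/12 s, in which the tool goes at most 41.7 mm and 7.16 degrees, less where a joint would pass 70% of its speed; a pose out of reach is approached as far as the arm can. A call with a number of a shift or a turn outside -1 to 1 is refused whole. A call with a gripper value outside its range is refused whole. The fingers move at their own pace and stop on an object; the grip force is fixed at half the most. Time passes only in rows, so rows that do not move let the fingers close. It gives the time, the measured TCP pose, the force and the opening at its end, in the units of the state.
- env.get_state(): the state, without advancing time (a new reading comes with each control period).
- eyes.snapshot(name): name is "scene" or "top"; returns a dict with "img" (480x640x3 uint8, red, green, blue), "depth" (480x640 float32, mm along the optical axis (not along the pixel's ray), 0 where there is no reading), "intrinsics" (3x3 intrinsics, pixels), "eye" and "rotation" of the camera in the world. Camera axes: x right, y down, z forward; pixel columns grow to the right and rows downward; lengths in mm; the calibration is good to about 2 mm. A picture is of the moment at which its call begins.
- env.job_done(): hands the job in, once; it reports no verdict.
The state is a dict: "time": time; "joints": joint angles; "dq": joint speeds; "joint_efforts": joint torques, N m; "ee_pos": TCP position; "orientation": TCP orientation; "contact_force": force on the tool from outside, world axes, zero at the start; "wrist_torque": the same for the moment, N m; "opening": finger opening in mm.
Only numpy, scipy, OpenCV 4.12 (cv2) and the standard library are available. Lean on these libraries where they do the work, as an engineer would, in place of code of your own. Each camera call takes 0.05 s, during which the arm holds its last target. There are 200 camera calls.

## Task

Make the practice wiring board safe for the night: first turn the isolator's lever a quarter turn clockwise (seen from above), all the way to its OFF stop, then pull the black fuse carrier straight up out of its base, set it gently down in the open top drawer of the small parts cabinet and slide that drawer fully shut. Leave the isolator off, and leave the tools, meter, tape and parts bins lying where they are.

Things in the scene. Friction and masses are not known exactly. Their poses are not given: they have to be found in the camera images.
- lever (a joint): angle of the isolator's lever in rad: 0 = ON stop (lever points across the board, away from the robot), 1.571 = OFF stop (lever points to the board's right, -y of the board); grows clockwise seen from above. It is stiff (about 4 N at the grip) and stays where it is left. It starts at or near ON.
- lever_hinge (a point): on the lever's vertical turning axis, at mid-height of the lever bar (88 above the bench). The isolator body below it is a grey and white block 64 x 64, its top 67 above the bench.
- lever_grip (a point): middle of the lever's grip, 62 from the axis, at mid-height of the bar; turns with the lever, its x axis points outward along the bar, z up. The black bar is 16 wide and 22 high (77 to 99 above the bench), and reaches from 20 behind the axis to 85 in front of it; under it is a round hub 44 across.
- board: grey steel mounting plate 240 (x) x 330 (y) x 12 thick lying fixed on the bench; origin at the centre of its underside, x away from the robot. Grey slotted duct along the far edge and both sides, white terminal strip at x = 68, y = 0, all with tops 52 above the bench. Isolator and fuse base stand about 80 left and right of the centre, either way round.
- fuse_mouth (a point): centre of the pocket floor of the fuse base, 26 above the bench. The base is a grey block 40 (x) x 58 (y), 28 high on the board; its pocket is 28 x 46 and 14 deep, open at the top.
- carrier: the fuse carrier: plain black block 24 (x) x 42 (y) x 52 high with fine ribs on its two broad sides, loose, 80 to 150 g; origin at the centre of its underside, z up. It stands in the fuse base's pocket with 2 clearance all round, 38 of its height showing above the base; grip it across its 24 width.
- cab_drawer0 (a joint): how far the top drawer is pulled out, m: 0 = fully shut; starts 0.10 to 0.135 open. It slides along the cabinet's depth.
- drawer_floor (a point): centre of the top drawer's inner floor; moves with the drawer; x points into the cabinet (the way the drawer shuts), y to the left. Inner size 195 (x) x 158 (y); walls 6 thick and 56 high above this floor. With the drawer shut there is 66 of height over the floor. Outer face of its 194 wide front: 119 from here to -x. Only the part in front of the cabinet is open from above.
- cab_drawer0_handle (a point): middle of the top drawer's horizontal steel bar handle (100 long along y), 35 in front of the drawer front, 40 above the drawer floor; x points into the cabinet
- cab: small parts cabinet, grey with two blue drawer fronts, 240 deep (x) x 200 wide (y) x 176 high, fixed on the bench; origin at the centre of its underside, front faces -x. The lower drawer is shut.
- screwdriver: screwdriver about 190 long lying along the board's front (robot side) strip, in front of the isolator and fuse base; to be left alone
- tape: black roll of tape, 56 across, 19 high, lying flat on the bench just left of the board; to be left alone
- bin_a: open yellow parts bin, 90 x 100 x 55 high, on the bench beyond the board; to be left alone
- bin_b: second yellow parts bin like bin_a; to be left alone
- meter: black hand multimeter, 150 x 75 x 38 high, lying face up on the bench in front of the cabinet; to be left alone
- pliers: pliers with red handles, about 165 long, 18 high, lying on the bench to the right of the board; to be left alone
- level: aluminium spirit level, 200 x 50 x 22 high, lying flat on the bench, right of the board and nearer the robot; to be left alone
Not all that is in view belongs to the job. Leave any blue or orange look-alike of the carrier alone.

How it is judged:
By the outcome, as a careful person would: the job done as asked, in the order asked, and still so for the second after the job is handed in, with the robot touching nothing.
It also fails if it takes over 70 s, if anything falls off the work surface, if the arm or the gripper's body presses on something with over 40 N, if the wrist force passes 120 N, or if a joint passes its speed limit or range.

## Working session

There is one attempt and no reset: what is moved stays moved. The work goes in short steps, Python scripts to look and compute and a shell command to move; the robot and the scene stay as the last step left them, time stands still between calls to the robot, and variables do not carry over. Pictures are saved under pics/ and viewed, about 8 in all and at most 12, crops included, and the job is handed in when it is done.

```bash
ls; mkdir -p pics
cat > h.py <<'E'
import numpy as np, cv2
from bench import env, eyes
def snap(name, tag):
    s=eyes.snapshot(name); np.savez(f'pics/{tag}.npz',**{k:np.array(v) for k,v in s.items()})
    cv2.imwrite(f'pics/{tag}.png', s['img'][:,:,::-1]); return s
def load(tag): return dict(np.load(f'pics/{tag}.npz'))
def pt(s,u,v,z=None):
    """world point of pixel; by depth (median 3x3) or by plane height z"""
    K=s['intrinsics'];R=np.array(s['rotation']);e=np.array(s['eye'])
    r=R@np.array([(u-K[0,2])/K[0,0],(v-K[1,2])/K[1,1],1])
    if z is None:
        d=s['depth'][v-1:v+2,u-1:u+2]; d=d[d>0]; return e+r*np.median(d) if len(d) else None
    return e+r*(z-e[2])/r[2]
E
python3 - <<'E'
from h import *
np.set_printoptions(precision=3,suppress=True)
for n in ('scene','top'):
    s=snap(n,n+'0'); print(n,s['eye'],s['rotation'],s['intrinsics'])
print(env.get_state())
E
```

```text
pics
scene [1410.751  107.858  719.375] [-2.184 -0.004  1.783] [[457.886   0.    325.614]
 [  0.    457.886 238.453]
 [  0.      0.      1.   ]]
top [ 476.384  -91.595 1274.579] [-3.083  0.019 -1.571] [[475.161   0.    317.569]
 [  0.    475.161 242.56 ]
 [  0.      0.      1.   ]]
{'time': 0.1, 'joints': array([ 1.03 ,  0.159,  1.598, -0.   ,  1.386, -0.21 ]), 'dq': array([ 0.002, -0.001, -0.003,  0.001, -0.   , -0.001]), 'joint_efforts': array([ -0.   , -38.65 , -32.296,   0.07 ,   0.034,  -0.   ]), 'ee_pos': array([186.513, 543.317, 213.728]), 'orientation': array([-3.14 , -0.   ,  2.811]), 'contact_force': array([0.031, 1.092, 0.399]), 'wrist_torque': array([-0.019, -0.023,  0.037]), 'opening': 91.67022591824973}
```

View pics/scene0.png

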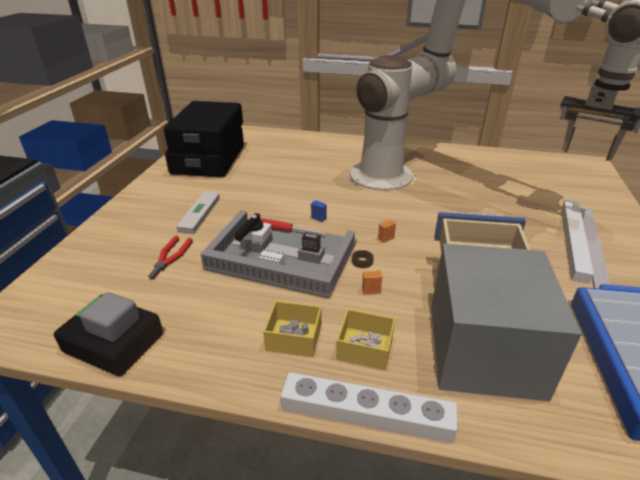

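View pics/top0.png

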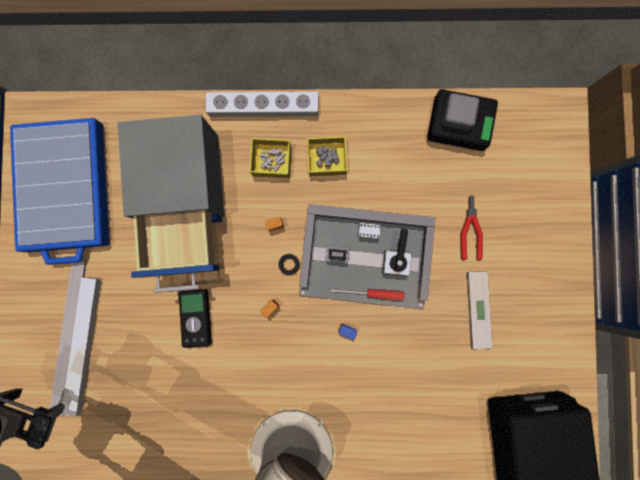

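The top view shows the board at (368,257): black carrier in its base at (338,255), isolator hub at about (398,262) with its lever pointing up to about (403,232), and screwdriver at (370,294). The open drawer is at (173,240), its handle at (180,285) and the meter at (195,318). The carrier look-alikes are blue (347,332) and orange (275,224) and (270,309). The only black block, and the only one standing in a base, is at (338,255), so that is the carrier. I'll confirm it in crops.

Run:
```python
import re
t=open('h.py').read().replace("R=np.array(s['rotation'])","R=Rotation.from_euler('xyz',s['rotation']).as_matrix()").replace("import numpy as np, cv2","import numpy as np, cv2\nfrom scipy.spatial.transform import Rotation")
t+='''
def crop(s,u0,v0,w,h,k): 
    im=cv2.resize(np.ascontiguousarray(s['img'][v0:v0+h,u0:u0+w,::-1]),None,fx=k,fy=k,interpolation=cv2.INTER_CUBIC)
    for u in range(-(-u0//20)*20,u0+w,20): cv2.line(im,((u-u0)*k,0),((u-u0)*k,8),(0,0,255),1); cv2.putText(im,str(u),((u-u0)*k,20),0,.4,(0,0,255),1)
    for v in range(-(-v0//20)*20,v0+h,20): cv2.line(im,(0,(v-v0)*k),(8,(v-v0)*k),(0,0,255),1); cv2.putText(im,str(v),(10,(v-v0)*k+4),0,.4,(0,0,255),1)
    return im
'''
open('h.py','w').write(t)
from h import *
a=load('top0');b=load('scene0')
im=np.vstack([np.hstack([crop(a,300,200,140,110,3),crop(a,115,200,120,110,3)]),crop(b,200,200,195,65,4)])if 0 else None
A=crop(a,295,200,145,110,5); cv2.imwrite('pics/cA.png',A)
B=crop(b,200,195,160,100,5); cv2.imwrite('pics/cB.png',B)
np.set_printoptions(precision=0,suppress=True)
for n,u,v in [('carr',338,255),('hub',398,262),('lever',403,240),('bench',450,300),('plate',360,270),('drawerfloor',173,235),('front',173,272),('handle',180,286),('cabtop',165,165)]: print(n,pt(a,u,v))
```

```text
carr [ 515. -120.   80.]
hub [ 497. -268.   99.]
lever [ 551. -280.  100.]
bench [ 398. -419.   -0.]
plate [ 477. -180.   13.]
drawerfloor [565. 291.  99.]
front [473. 268. 166.]
handle [439. 258. 142.]
cabtop [724. 288. 177.]
```

View pics/cA.png

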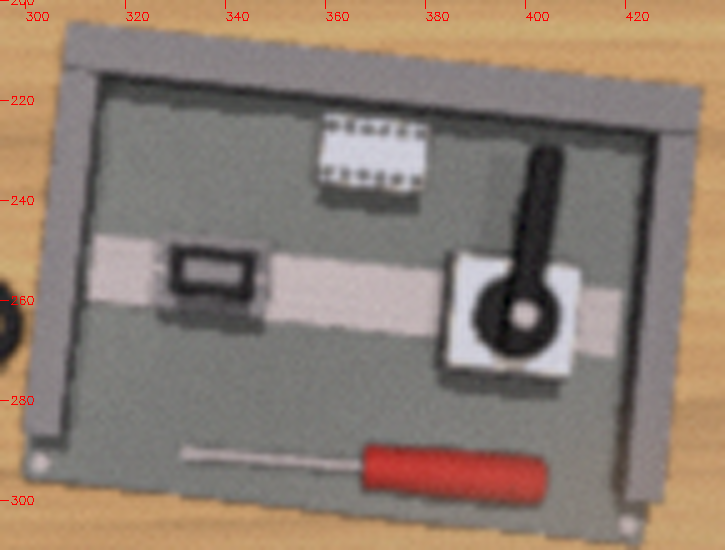

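View pics/cB.png

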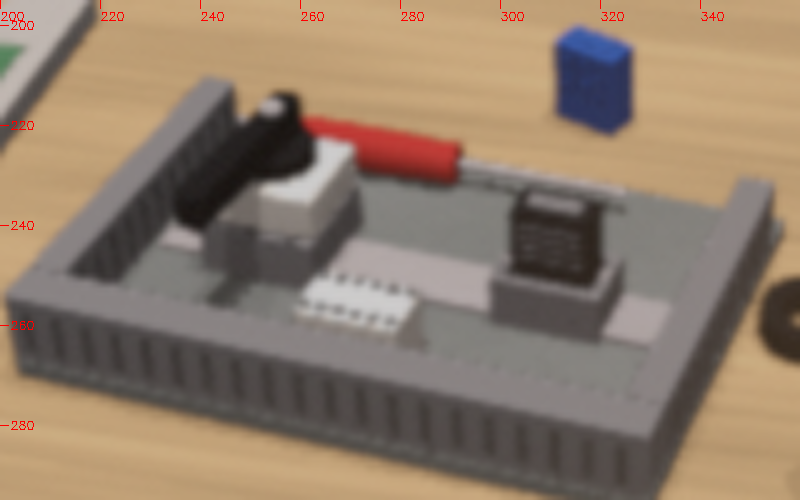

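The crops confirm it. The black ribbed block at top (337,255) / scene (311,237) stands in the grey base, and it is not one of the loose blue or orange blocks. The lever pivot dot is at top (399,263) and the lever tip at top (404,230), so it is at ON. Now I'll fit poses from depth and cross-check them with the scene camera.

```bash
cat >> h.py <<'E'
def cloud(s):
    K=s['intrinsics'];R=Rotation.from_euler('xyz',s['rotation']).as_matrix()
    v,u=np.mgrid[:480,:640]; d=s['depth'].astype(float)
    c=np.stack([(u-K[0,2])/K[0,0]*d,(v-K[1,2])/K[1,1]*d,d],-1)@R.T+np.array(s['eye'])
    c[d==0]=np.nan; return c
def rect(c,lo,hi,zl,zh):
    m=(c[...,0]>lo[0])&(c[...,0]<hi[0])&(c[...,1]>lo[1])&(c[...,1]<hi[1])&(c[...,2]>zl)&(c[...,2]<zh)
    p=c[m]; return cv2.minAreaRect(p[:,:2].astype(np.float32)),np.median(p[:,2]),len(p)
E
python3 - <<'E'
from h import *
np.set_printoptions(precision=1,suppress=True)
for n in('top0','scene0'):
    c=cloud(load(n)); print(n)
    for k,a in dict(carrier=((480,-170),(550,-80),70,88),fbase=((470,-180),(560,-70),32,48),lever=((440,-330),(620,-230),90,108),iso=((440,-330),(560,-200),60,74),duct=((350,-380),(660,0),46,58),handle=((400,180),(455,340),125,160),front=((450,150),(495,400),150,175),cab=((500,150),(900,400),170,184),floor=((500,220),(570,340),85,108),meter=((300,150),(455,330),25,60)).items():
        try: print(k,*[np.array(x) if not np.isscalar(x) else round(float(x),1) for x in (lambda r:(r[0][0],r[0][1],r[0][2],r[1],r[2]))(rect(c,*a))])
        except Exception as e: print(k,'none')
a=load('top0');b=load('scene0')
print('dot',pt(a,399.4,263,99),'tip',pt(a,404.5,229,99),'carr top',pt(a,337.2,254.5,78),'carr scene',pt(b,311.5,235,78))
def tri(p,q):
    A=pt(a,*p,0),np.array(a['eye']);B=pt(b,*q,0),np.array(b['eye'])
    M=[];r=[]
    for x,e in(A,B):
        d=(x-e)/np.linalg.norm(x-e);P=np.eye(3)-np.outer(d,d);M.append(P);r.append(P@x)
    s=np.linalg.lstsq(np.vstack(M),np.hstack(r),rcond=None)[0];return s
print('tri dot',tri((399.4,263),(252.5,216)),'tri carrier top',tri((337.2,254.5),(309.5,235.5)))
E
```

```text
top0
carrier [ 517.8 -117.9] [40.4 25.4] 89.3 78.0 166.0
fbase [ 518.  -117.9] [57.7 39.9] 84.0 40.8 156.0
lever [ 528.1 -276.2] [ 16.8 104.4] 79.8 99.0 286.0
iso [ 495.7 -271.1] [64.8 55.6] 83.6 67.4 303.0
duct [ 525.1 -195.7] [330.4 215. ] 83.8 52.5 2696.0
handle [439.8 269.6] [ 28.8 109.2] 0.9 142.5 249.0
front [485.  273.3] [ 32.9 193.5] 5.0 163.0 726.0
cab [725.  294.9] [226.3 202.3] 5.1 177.1 8069.0
floor [536. 280.] [119.8  67.6] 90.0 98.8 1337.0
meter [362.2 257.1] [129.8  76.3] 4.3 34.6 1392.0
scene0
carrier [ 516.7 -120. ] [41.5 28.1] 84.1 77.0 133.0
fbase [ 517.2 -120.3] [60.5 41.6] 85.1 39.2 195.0
lever [ 526.9 -278.2] [ 17.9 106. ] 81.4 97.7 207.0
iso [ 496.9 -258.7] [39.  57.2] 77.3 66.2 161.0
duct [ 523.9 -198.1] [332.3 218.6] 84.2 51.4 2301.0
handle [430.9 266.3] [  8.4 104.5] 4.2 142.7 47.0
front [476.4 270.3] [193.4  36.3] 89.8 158.6 797.0
cab [721.4 292.7] [231.1 201.2] 5.0 175.3 9418.0
floor [500.9 233.9] [ 0.5 18.1] 0.5 98.4 5.0
meter [0. 0.] [0. 0.] 0.0 nan 0.0
dot [ 494.6 -271.1   99. ] tip [ 578.6 -284.5   99. ] carr top [ 516.4 -118.4   78. ] carr scene [ 513.2 -118.3   78. ]
tri dot [ 495.2 -272.9  100.6] tri carrier top [ 516.8 -120.4   78.6]
  return _methods._mean(a, axis=axis, dtype=dtype,
  ret = ret.dtype.type(ret / rcount)
```

Poses, all consistent with the given sizes:
- Board yaw is about -6.2°.
- The hinge is at about (495.5,-271.5) with its top at 99. The lever points at about -9.5°, putting the grip at (556.6,-282).
- The carrier top centre is at about (517,-119,78).
- The drawer floor is at z 99 and the cabinet yaw is +5°.

Next I move above the lever.

```bash
python3 -m crank '[[0.077,-0.171,0.05,0,0,0.035,0],[0.077,-0.171,0.05,0,0,0.035,0],[0.077,-0.171,0,0,0,0.035,0],[0.077,-0.171,0,0,0,0,0],[0.077,-0.171,0,0,0,0,0],[0.077,-0.171,0,0,0,0,0],[0.077,-0.171,0,0,0,0,0],[0.077,-0.171,0,0,0,0,0]]'
python3 -m crank '[[0.077,-0.171,0,0,0,0,0],[0.077,-0.171,0,0,0,0,0],[0.077,-0.171,0,0,0,0,0],[0.077,-0.171,0,0,0,0,0],[0.077,-0.171,0,0,0,0,0],[0.077,-0.171,0,0,0,0,0],[0.077,-0.171,0,0,0,0,0],[0.077,-0.171,0,0,0,0,0]]'
python3 -m crank '[[0.077,-0.171,0,0,0,0,0],[0.077,-0.171,0,0,0,0,0],[0.077,-0.171,0,0,0,0,0],[0.077,-0.171,0,0,0,0,0],[0.077,-0.171,0,0,0,0,0],[0.077,-0.171,0,0,0,0,0],[0.077,-0.171,0,0,0,0,0],[0.077,-0.171,0,0,0,0,0],[0,0,0,0,0,0,0],[0,0,0,0,0,0,0]]'
```

```text
time: 0.77
ee_pos: [310.0, 268.5, 234.3]
orientation: [-3.141, -0.0, 2.976]
contact_force: [1.4, -0.1, 0.5]
opening: 92.0
time: 1.43
ee_pos: [433.3, -5.3, 234.3]
orientation: [3.141, -0.0, 2.975]
contact_force: [0.5, 1.0, -0.1]
opening: 92.1
time: 2.27
ee_pos: [556.0, -278.2, 232.9]
orientation: [3.14, -0.002, 2.974]
contact_force: [-0.8, 0.1, 0.7]
opening: 91.7
```

```bash
python3 -m crank '[[0.003,-0.018,-0.17,0,0,0,60],[0,0,-0.17,0,0,0,100],[0,0,-0.17,0,0,0,100],[0,0,-0.15,0,0,0,100],[0,0,-0.1,0,0,0,100],[0,0,-0.055,0,0,0,100],[0,0,0,0,0,0,150],[0,0,0,0,0,0,180],[0,0,0,0,0,0,190],[0,0,0,0,0,0,190]]'
python3 -m crank '[[0,0,0,0,0,0,190],[0,0,0,0,0,0,190],[0,0,0,0,0,0,190],[0,0,0,0,0,0,190]]'
python3 - <<'E'
from h import *
s=snap('top','top1'); cv2.imwrite('pics/cC.png',crop(s,360,190,100,110,5))
E
```

```text
time: 3.1
ee_pos: [558.3, -281.4, 74.0]
orientation: [-3.14, 0.004, 2.976]
contact_force: [-0.3, 0.4, 0.4]
opening: 31.3
time: 3.43
ee_pos: [557.1, -280.7, 71.9]
orientation: [-3.141, 0.0, 2.976]
contact_force: [0.1, -0.8, -0.9]
opening: 23.3
```

Run:
```python
import numpy as np
# arc plan: hinge, radius 62; from current angle -9.5 to -96.2-? in steps of 6 deg
h=np.array([495.5,-271.5]); t=np.radians(np.arange(-9.5,-102,-6.0)); p=h+62*np.c_[np.cos(t),np.sin(t)]
for a,d in zip(np.degrees(t[1:]),np.diff(p,axis=0)/200): print(round(a,1),d.round(3))
```

```text
-15.5 [-0.007 -0.032]
-21.5 [-0.01  -0.031]
-27.5 [-0.013 -0.03 ]
-33.5 [-0.016 -0.028]
-39.5 [-0.019 -0.026]
-45.5 [-0.022 -0.024]
-51.5 [-0.024 -0.022]
-57.5 [-0.026 -0.019]
-63.5 [-0.028 -0.016]
-69.5 [-0.03  -0.013]
-75.5 [-0.031 -0.01 ]
-81.5 [-0.032 -0.006]
-87.5 [-0.032 -0.003]
-93.5 [-0.032  0.   ]
-99.5 [-0.032  0.004]
```

```bash
python3 -m crank '[[-0.007,-0.032,0,0,0,-0.067,190],[-0.01,-0.031,0,0,0,-0.067,190],[-0.013,-0.03,0,0,0,-0.067,190],[-0.016,-0.028,0,0,0,-0.067,190],[-0.019,-0.026,0,0,0,-0.067,190],[-0.022,-0.024,0,0,0,-0.067,190]]'
python3 -m crank '[[-0.024,-0.022,0,0,0,-0.067,190],[-0.026,-0.019,0,0,0,-0.067,190],[-0.028,-0.016,0,0,0,-0.067,190],[-0.03,-0.013,0,0,0,-0.067,190],[-0.031,-0.01,0,0,0,-0.067,190],[-0.032,-0.006,0,0,0,-0.067,190],[-0.032,-0.003,0,0,0,-0.067,190],[0,0,0,0,0,0,190]]'
```

```text
time: 3.98
ee_pos: [540.7, -314.5, 71.7]
orientation: [3.139, 0.002, 2.339]
contact_force: [4.3, 1.3, -1.1]
opening: 23.5
time: 4.65
ee_pos: [499.2, -333.5, 72.3]
orientation: [3.14, 0.002, 1.604]
contact_force: [0.3, -0.7, 0.1]
opening: 23.7
```

```bash
python3 -m crank '[[-0.032,0,0,0,0,-0.067,190],[-0.015,0.001,0,0,0,-0.03,190],[0,0,0,0,0,0,190]]'; python3 -m crank '[[-0.015,0.001,0,0,0,0,190],[0,0,0,0,0,0,190]]'; python3 -m crank '[[-0.015,0.001,0,0,0,0,190],[0,0,0,0,0,0,190]]'
python3 - <<'E'
from h import *
s=snap('scene','scene2'); t=snap('top','top2')
for n,x in(('s',s),('t',t)):
    c=cloud(x); print(rect(c,(470,-360),(515,-250),92,106))
cv2.imwrite('pics/cC.png',crop(s,180,160,130,110,5))
E
```

```text
time: 4.9
ee_pos: [490.1, -333.1, 72.2]
orientation: [3.14, 0.001, 1.456]
contact_force: [1.4, -1.3, 0.8]
opening: 23.1
time: 5.07
ee_pos: [487.0, -332.7, 72.1]
orientation: [3.14, 0.001, 1.458]
contact_force: [3.1, -2.6, -0.3]
opening: 23.2
time: 5.23
ee_pos: [483.6, -332.3, 71.9]
orientation: [3.141, 0.001, 1.456]
contact_force: [3.2, -2.0, 2.1]
opening: 23.7
(((489.0675964355469, -305.2256774902344), (43.57295608520508, 102.53610229492188), 7.092188358306885), np.float64(98.11201561982494), 214)
(((495.1180419921875, -280.1560363769531), (58.834228515625, 15.987454414367676), 85.27940368652344), np.float64(98.91683386296177), 150)
```

View pics/cC.png

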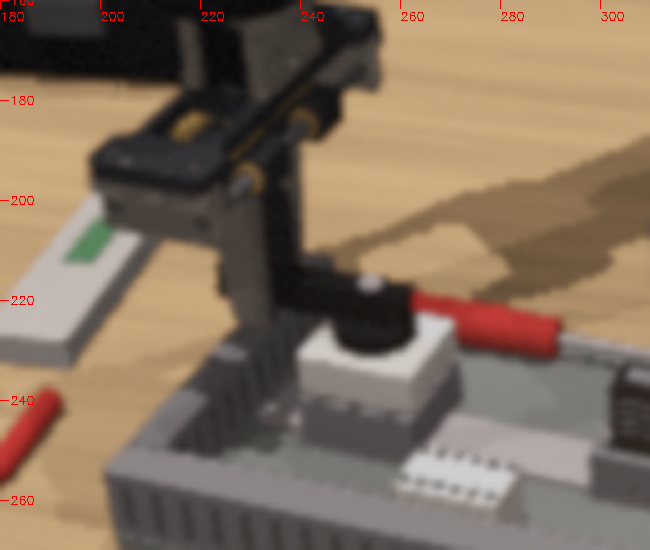

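The lever now points right, with the jaws straddling it at about (250,210). The force is still only sliding drag, so I keep pushing to feel the stop.

```bash
for i in 1; do python3 -m crank '[[-0.015,0.001,0,0,0,0,190],[0,0,0,0,0,0,190]]'; python3 -m crank '[[-0.015,0.002,0,0,0,0,190],[0,0,0,0,0,0,190]]';  done
```

```text
time: 5.5
ee_pos: [481.7, -332.1, 71.9]
orientation: [3.138, 0.001, 1.455]
contact_force: [8.2, -2.9, -2.1]
opening: 23.3
time: 5.67
ee_pos: [481.4, -332.1, 72.0]
orientation: [3.132, 0.002, 1.454]
contact_force: [18.7, -4.7, -8.4]
opening: 23.5
```

The stop is firm: 18.7 N, with the TCP stalled at 481.4. I back off, release, lift and go above the carrier.

```bash
python3 -m crank '[[0.02,0,0,0,0,0,190],[0.02,0,0,0,0,0,150],[0,0,0,0,0,0,110],[0,0,0,0,0,0,110],[0,0,0.15,0,0,0,110],[0,0,0.15,0,0,0,110],[0,0,0.05,0,0,0,110]]'
python3 -m crank '[[0.027,0.178,0,0,0,0.005,110],[0.027,0.178,0,0,0,0,110],[0.027,0.178,0,0,0,0,110],[0.027,0.178,0,0,0,0,110],[0.027,0.178,0,0,0,0,110],[0.027,0.178,0,0,0,0,110],[0,0,0,0,0,0,110],[0,0,0,0,0,0,110]]'
python3 - <<'E'
from h import *
np.set_printoptions(precision=1,suppress=True)
s=snap('scene','scene3'); t=snap('top','top3')
for n,x in(('s',s),('t',t)):
    c=cloud(x); print(n,'lever',rect(c,(440,-370),(530,-240),90,104))
    print('carr',rect(c,(480,-170),(550,-80),60,82));
E
```

```text
time: 6.25
ee_pos: [486.5, -332.6, 145.6]
orientation: [3.138, 0.003, 1.455]
contact_force: [0.8, -0.6, 0.5]
opening: 52.3
time: 6.92
ee_pos: [517.3, -116.2, 140.9]
orientation: [-3.14, -0.0, 1.466]
contact_force: [-0.2, -0.7, 0.9]
opening: 52.3
s lever (((490.784912109375, -305.4412536621094), (105.20771789550781, 19.995256423950195), 83.5665512084961), np.float64(97.09811639687291), 228)
carr (((516.6447143554688, -119.73976135253906), (41.71078872680664, 27.58131980895996), 85.43616485595703), np.float64(75.32641031066703), 191)
t lever (((492.4278869628906, -302.58380126953125), (103.76483154296875, 16.029251098632812), 83.71766662597656), np.float64(99.02821843720267), 279)
carr (((0.0, 0.0), (0.0, 0.0), 0.0), np.float64(nan), 0)
  return _methods._mean(a, axis=axis, dtype=dtype,
  ret = ret.dtype.type(ret / rcount)
```

The lever lies at 83.7° against the board's 83.8°, so it is fully OFF. Now I descend and grip the carrier.

```bash
python3 -m crank '[[0,-0.013,-0.15,0,0,0,110],[0,0,-0.15,0,0,0,110],[0,0,-0.1,0,0,0,110],[0,0,-0.05,0,0,0,110],[0,0,0,0,0,0,110],[0,0,0,0,0,0,110]]'
```

```text
time: 7.52
ee_pos: [518.0, -121.4, 51.9]
orientation: [-3.141, 0.0, 1.462]
contact_force: [0.0, -0.9, 0.1]
opening: 52.3
```

```bash
python3 -m crank '[[-0.003,0.008,-0.02,0,0,0,150],[0,0,0,0,0,0,170],[0,0,0,0,0,0,180],[0,0,0,0,0,0,190],[0,0,0,0,0,0,200],[0,0,0,0,0,0,215],[0,0,0,0,0,0,230],[0,0,0,0,0,0,255],[0,0,0,0,0,0,255]]'; python3 -m crank '[[0,0,0,0,0,0,255],[0,0,0,0,0,0,255]]'
```

```text
time: 8.27
ee_pos: [516.5, -118.8, 48.2]
orientation: [-3.139, 0.0, 1.464]
contact_force: [-4.9, -0.7, 5.4]
opening: 23.9
time: 8.43
ee_pos: [516.5, -118.8, 48.2]
orientation: [-3.139, 0.0, 1.464]
contact_force: [-5.3, -0.6, 6.3]
opening: 23.7
```

Gripped: the opening of 23.7 matches the 24 mm width. I lift straight up with a small x relief.

```bash
python3 -m crank '[[-0.004,0,0.02,0,0,0,255],[0,0,0.03,0,0,0,255],[0,0,0.04,0,0,0,255],[0,0,0.06,0,0,0,255]]'; python3 -m crank '[[0,0,0.12,0,0,0,255],[0,0,0.16,0,0,0,255],[0,0,0.16,0,0,0,255],[0,0,0.16,0,0,0,255],[0,0,0.15,0,0,0,255],[0,0,0,0,0,0,255]]'
python3 - <<'E'
from h import *
s=snap('scene','scene4'); t=load('top3')
cv2.imwrite('pics/cD.png',np.hstack([crop(s,200,120,150,130,3),crop(t,110,190,110,130,3)]))
c=cloud(t); R=Rotation.from_euler('z',-5.05,degrees=True).as_matrix(); q=c@R.T  # drawer-aligned
def ext(m): 
    p=q[m]; return p[:,0].min().round(),p[:,0].max().round(),p[:,1].min().round(),p[:,1].max().round(),len(p)
Z=q[...,2];X=q[...,0];Y=q[...,1]
b=(X>400)&(X<900)&(Y>120)&(Y<340)
for n,m in dict(bar=b&(X<470)&(Z>128)&(Z<150),front=b&(X<530)&(Z>156)&(Z<172),cab=b&(Z>173)&(Z<181)).items(): print(n,ext(m))
for x in range(440,480,4): 
    m=b&(abs(X-x)<2)&(Z>128)&(Z<150); print(x,m.sum(),(Y[m].min().round(),Y[m].max().round()) if m.any() else '')
j=int(240); m=b&(abs(Y-228)<6); 
print('floor x range',X[m&(Z>90)&(Z<108)].min().round(),X[m&(Z>90)&(Z<108)].max().round(),'floor y', ext(b&(Z>92)&(Z<105)&(X>500)&(X<640)))
E
```

```text
time: 8.77
ee_pos: [516.2, -118.5, 77.9]
orientation: [-3.141, -0.0, 1.463]
contact_force: [0.1, -0.3, -1.0]
opening: 23.9
time: 9.27
ee_pos: [520.3, -120.4, 236.5]
orientation: [3.128, 0.005, 1.463]
contact_force: [0.8, -1.0, -0.2]
opening: 24.3
bar (np.float64(450.0), np.float64(470.0), np.float64(175.0), np.float64(285.0), 233)
front (np.float64(491.0), np.float64(528.0), np.float64(132.0), np.float64(327.0), 586)
cab (np.float64(635.0), np.float64(861.0), np.float64(129.0), np.float64(331.0), 7626)
440 0 
444 0 
448 0 
452 68 (np.float64(177.0), np.float64(283.0))
456 78 (np.float64(175.0), np.float64(285.0))
460 63 (np.float64(177.0), np.float64(282.0))
464 12 (np.float64(185.0), np.float64(275.0))
468 12 (np.float64(185.0), np.float64(275.0))
472 7 (np.float64(184.0), np.float64(272.0))
476 12 (np.float64(184.0), np.float64(275.0))
floor x range 514.0 646.0 floor y (np.float64(503.0), np.float64(640.0), np.float64(130.0), np.float64(311.0), 2972)
```

View pics/cD.png

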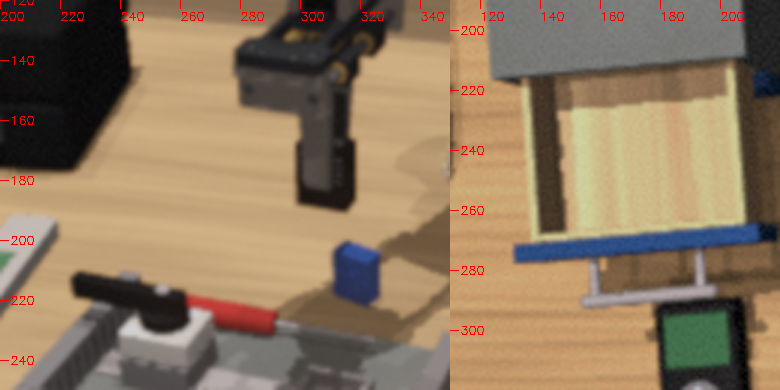

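The carrier is in the jaws and the lever stays OFF. In cabinet-aligned axes the bar handle is at x = 456, y = 230. The front face is at 491, the open drawer runs from about 514 to 635, and the floor is at z = 99. I turn to the drawer yaw and go above world (538,278).

```bash
python3 -m crank '[[0.007,0.132,0,0,0,0.075,255],[0.007,0.132,0,0,0,0.075,255],[0.007,0.132,0,0,0,0.075,255],[0.007,0.132,0,0,0,0.075,255],[0.007,0.132,0,0,0,0.075,255],[0.007,0.132,0,0,0,0.075,255],[0.007,0.132,0,0,0,0.075,255],[0.007,0.132,0,0,0,0.075,255]]'; python3 -m crank '[[0.007,0.132,0,0,0,0.075,255],[0.007,0.132,0,0,0,0.075,255],[0.007,0.132,0,0,0,0.075,255],[0.007,0.132,0,0,0,0.075,255],[0.007,0.132,0,0,0,0.075,255],[0.007,0.132,0,0,0,0.075,255],[0.007,0.132,0,0,0,0.075,255],[0,0,0,0,0,0,255],[0,0,0,0,0,0,255],[0,0,0,0,0,0,255]]'
python3 - <<'E'
from h import *
s=snap('scene','scene5')
c=cloud(s); p=c.reshape(-1,3); e=env.get_state()['ee_pos']; print(e)
m=(abs(p[:,0]-e[0])<35)&(abs(p[:,1]-e[1])<35)&(p[:,2]>e[2]-60)&(p[:,2]<e[2]+10)
print(m.sum(), np.percentile(p[m],[1,50,99],axis=0).round(1))
E
```

```text
time: 9.98
ee_pos: [526.7, 93.8, 226.3]
orientation: [-3.14, -0.002, 2.411]
contact_force: [-0.1, -0.4, -1.4]
opening: 23.9
time: 10.82
ee_pos: [537.0, 276.5, 226.5]
orientation: [-3.141, -0.002, -3.054]
contact_force: [0.1, -0.4, -1.6]
opening: 23.8
[537.2127034  276.2129404  226.85461021]
245 [[527.6 251.1 205.2]
 [557.7 273.  223.7]
 [562.3 299.4 236.6]]
```

```bash
python3 -m crank '[[0.002,0.008,-0.12,0,0,0,255],[0,0,-0.12,0,0,0,255],[0,0,-0.12,0,0,0,255],[0,0,-0.08,0,0,0,255],[0,0,-0.04,0,0,0,255],[0,0,0,0,0,0,255],[0,0,0,0,0,0,255]]'; python3 -m crank '[[0,0,-0.01,0,0,0,255],[0,0,-0.01,0,0,0,255],[0,0,0,0,0,0,255]]';  python3 -m crank '[[0,0,-0.006,0,0,0,255],[0,0,-0.006,0,0,0,255],[0,0,0,0,0,0,255]]'
```

```text
time: 11.45
ee_pos: [538.3, 278.2, 132.1]
orientation: [-3.142, 0.0, -3.054]
contact_force: [-0.2, -0.8, -2.2]
opening: 23.8
time: 11.7
ee_pos: [538.5, 278.9, 128.4]
orientation: [3.141, 0.001, -3.053]
contact_force: [0.1, 0.0, -0.6]
opening: 24.2
time: 11.95
ee_pos: [537.9, 278.8, 125.1]
orientation: [-3.142, -0.0, -3.053]
contact_force: [-0.2, 0.6, -1.1]
opening: 23.5
```

```bash
python3 -m crank '[[0,0,-0.006,0,0,0,255],[0,0,-0.006,0,0,0,255],[0,0,0,0,0,0,255]]';  python3 -m crank '[[0,0,-0.005,0,0,0,255],[0,0,0,0,0,0,255],[0,0,0,0,0,0,255]]';  python3 -m crank '[[0,0,-0.005,0,0,0,255],[0,0,0,0,0,0,255],[0,0,0,0,0,0,255]]'
```

```text
time: 12.2
ee_pos: [537.7, 278.8, 122.4]
orientation: [-3.141, -0.001, -3.053]
contact_force: [-0.3, -0.2, -1.0]
opening: 24.1
time: 12.45
ee_pos: [537.9, 278.8, 121.7]
orientation: [-3.142, -0.0, -3.053]
contact_force: [-0.7, 0.3, -1.7]
opening: 23.6
time: 12.7
ee_pos: [537.9, 278.8, 120.7]
orientation: [-3.142, -0.0, -3.053]
contact_force: [-0.6, 0.2, -2.2]
opening: 23.9
```

```bash
python3 -m crank '[[0,0,-0.005,0,0,0,255],[0,0,0,0,0,0,255],[0,0,0,0,0,0,255]]';  python3 -m crank '[[0,0,-0.005,0,0,0,255],[0,0,0,0,0,0,255],[0,0,0,0,0,0,255]]'
```

```text
time: 12.95
ee_pos: [538.3, 278.9, 120.2]
orientation: [3.141, 0.001, -3.053]
contact_force: [0.5, 0.1, 0.7]
opening: 24.1
time: 13.2
ee_pos: [538.9, 278.9, 120.2]
orientation: [3.141, 0.002, -3.053]
contact_force: [0.2, -1.8, 6.2]
opening: 23.7
```

Touchdown on the drawer floor at TCP z 120.2, as expected. I release, rise, and move in front of the handle with the fingers closed.

```bash
python3 -m crank '[[0,0,0.006,0,0,0,240],[0,0,0,0,0,0,200],[0,0,0,0,0,0,180],[0,0,0,0,0,0,150],[0,0,0,0,0,0,130],[0,0,0,0,0,0,120],[0,0,0,0,0,0,120],[0,0,0.05,0,0,0,120]]'; python3 -m crank '[[0,0,0.12,0,0,0,120],[0,0,0.15,0,0,0,120],[0,0,0.15,0,0,0,120],[0,0,0.05,0,0,0,120],[-0.12,-0.01,0,0,0,0,200],[-0.15,-0.013,0,0,0,0,255],[-0.15,-0.013,0,0,0,0,255],[-0.15,-0.013,0,0,0,0,255],[-0.105,-0.013,0,0,0,0,255],[0,0,0,0,0,0,255]]'
python3 - <<'E'
from h import *
s=snap('top','top6'); cv2.imwrite('pics/cE.png',crop(s,110,190,120,130,4))
c=cloud(s); print(rect(c,(500,240),(575,320),140,158))
E
```

```text
time: 13.87
ee_pos: [536.4, 278.3, 128.0]
orientation: [-3.141, -0.004, -3.053]
contact_force: [-0.2, 0.6, 0.4]
opening: 48.7
time: 14.7
ee_pos: [399.6, 266.4, 223.6]
orientation: [-3.141, -0.002, -3.051]
contact_force: [-0.4, -0.4, 0.7]
opening: 10.6
(((541.9970703125, 279.8532409667969), (41.603843688964844, 26.00746726989746), 5.702139854431152), np.float64(150.47955140189265), 197)
```

View pics/cE.png

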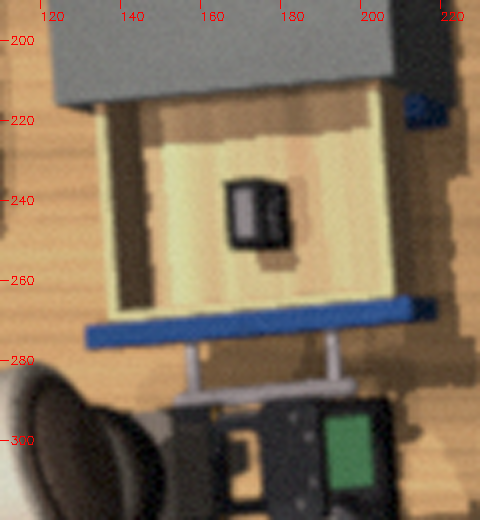

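The carrier stands upright in the drawer at top (173,244) with its top at z 150.5. I lower in front of the bar and push gently.

```bash
python3 -m crank '[[0,0,-0.15,0,0,0,255],[0,0,-0.15,0,0,0,255],[0,0,-0.12,0,0,0,255],[0,0,-0.06,0,0,0,255],[0,0,0,0,0,0,255]]'; python3 -m crank '[[0.03,0.003,0,0,0,0,255],[0.03,0.003,0,0,0,0,255],[0.02,0.002,0,0,0,0,255],[0.015,0.001,0,0,0,0,255],[0.015,0.001,0,0,0,0,255],[0.015,0.001,0,0,0,0,255]]';  python3 -m crank '[[0.02,0.002,0,0,0,0,255],[0.025,0.002,0,0,0,0,255],[0.025,0.002,0,0,0,0,255],[0.025,0.002,0,0,0,0,255],[0.025,0.003,0,0,0,0,255]]'
```

```text
time: 15.17
ee_pos: [401.5, 265.5, 124.6]
orientation: [-3.14, -0.006, -3.054]
contact_force: [-0.1, -0.4, -0.6]
opening: 0.3
time: 15.67
ee_pos: [428.7, 268.8, 128.7]
orientation: [3.141, 0.001, -3.053]
contact_force: [-0.7, 0.0, 1.5]
opening: 0.8
time: 16.08
ee_pos: [452.5, 270.8, 128.0]
orientation: [-3.142, 0.0, -3.053]
contact_force: [-0.2, -0.4, 1.0]
opening: 0.4
```

Run:
```python
from h import *
s=snap('top','top7'); b=snap('scene','scene7')
R=Rotation.from_euler('z',-5.05,degrees=True).as_matrix()
for n in('top6','top7'):
    q=cloud(load(n))@R.T; X,Y,Z=q[...,0],q[...,1],q[...,2]
    m=(X>450)&(X<620)&(Y>132)&(Y<160)&(Z>150)&(Z<172); print(n,'front x',X[m].min().round(1),np.median(X[m]).round(1))
    m=(X>540)&(X<660)&(Y>200)&(Y<250)&(Z>143)&(Z<158); print('carrier', np.median(X[m]).round(1) if m.any() else None)
cv2.imwrite('pics/cF.png',np.hstack([crop(s,110,190,110,130,3),crop(b,420,190,110,130,3)]))
```

```text
top6 front x 491.5 527.9
carrier 564.4
top7 front x 528.7 547.3
carrier 595.5
```

View pics/cF.png

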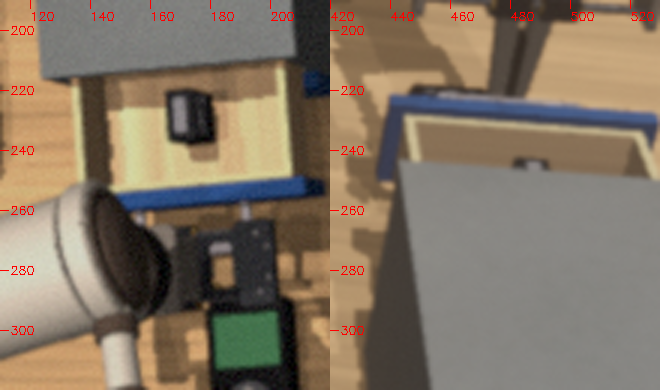

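The drawer slides with very low friction: it has moved 35 mm and the carrier is still upright at top (172,228). I continue slowly.

```bash
python3 -m crank '[[0.025,0.002,0,0,0,0,255],[0.025,0.002,0,0,0,0,255],[0.025,0.002,0,0,0,0,255],[0.025,0.003,0,0,0,0,255],[0.025,0.002,0,0,0,0,255],[0.025,0.002,0,0,0,0,255],[0.025,0.002,0,0,0,0,255],[0.025,0.002,0,0,0,0,255],[0.025,0.002,0,0,0,0,255],[0.025,0.002,0,0,0,0,255]]'; python3 -m crank '[[0.02,0.002,0,0,0,0,255],[0.02,0.002,0,0,0,0,255],[0.02,0.002,0,0,0,0,255],[0.02,0.002,0,0,0,0,255],[0.015,0.001,0,0,0,0,255],[0.015,0.001,0,0,0,0,255]]'; python3 -m crank '[[0.01,0.001,0,0,0,0,255],[0.01,0.001,0,0,0,0,255],[0.01,0.001,0,0,0,0,255],[0,0,0,0,0,0,255]]'
```

```text
time: 17.02
ee_pos: [502.4, 275.1, 127.9]
orientation: [3.142, -0.0, -3.053]
contact_force: [-1.7, 0.6, -1.3]
opening: 0.5
time: 17.52
ee_pos: [524.3, 277.0, 128.0]
orientation: [-3.142, 0.0, -3.053]
contact_force: [-0.9, -0.2, 0.0]
opening: 0.3
time: 17.85
ee_pos: [530.5, 277.6, 128.2]
orientation: [3.141, 0.001, -3.053]
contact_force: [-0.2, 0.3, 0.5]
opening: 0.3
```

```bash
for i in 1; do python3 -m crank '[[0.01,0.001,0,0,0,0,255],[0.01,0.001,0,0,0,0,255],[0.01,0.001,0,0,0,0,255],[0,0,0,0,0,0,255]]'; python3 -m crank '[[0.01,0.001,0,0,0,0,255],[0.01,0.001,0,0,0,0,255],[0,0,0,0,0,0,255]]'; python3 -m crank '[[0.01,0.001,0,0,0,0,255],[0.01,0.001,0,0,0,0,255],[0,0,0,0,0,0,255]]'; done
```

```text
time: 18.18
ee_pos: [536.6, 278.3, 128.2]
orientation: [3.141, 0.001, -3.053]
contact_force: [-1.2, 0.0, 0.6]
opening: 0.5
time: 18.43
ee_pos: [540.5, 278.7, 128.1]
orientation: [3.141, 0.001, -3.053]
contact_force: [-0.6, 0.2, -0.2]
opening: 0.5
time: 18.68
ee_pos: [544.1, 279.1, 127.9]
orientation: [3.142, -0.0, -3.053]
contact_force: [-0.1, -1.1, 1.3]
opening: 0.4
```

```bash
python3 -m crank '[[0.01,0.001,0,0,0,0,255],[0.01,0.001,0,0,0,0,255],[0,0,0,0,0,0,255]]'; python3 -m crank '[[0.01,0.001,0,0,0,0,255],[0.01,0.001,0,0,0,0,255],[0,0,0,0,0,0,255]]'
python3 - <<'E'
from h import *
R=Rotation.from_euler('z',-5.05,degrees=True).as_matrix()
s=snap('top','top8'); q=cloud(s)@R.T; X,Y,Z=q[...,0],q[...,1],q[...,2]
m=(X>450)&(X<660)&(Y>132)&(Y<330)&(Z>150)&(Z<170); print('front x',np.percentile(X[m],[1,50,99]).round(1))
m=(X>550)&(X<900)&(Y>140)&(Y<320)&(Z>173)&(Z<181);print('cab',X[m].min(),X[m].max())
E
```

```text
time: 18.93
ee_pos: [544.5, 279.1, 127.8]
orientation: [-3.141, -0.009, -3.052]
contact_force: [-14.0, -2.1, 8.7]
opening: 0.2
time: 19.18
ee_pos: [544.8, 279.2, 127.7]
orientation: [-3.139, -0.018, -3.052]
contact_force: [-26.8, -5.4, 19.4]
opening: 0.3
front x [620.4 628.2 636.8]
cab 635.0314752679687 861.6727990285093
```

The firm stop shows the drawer is shut (26.8 N, TCP stalled). I back straight off, lift clear and check everything.

```bash
python3 -m crank '[[-0.02,-0.002,0,0,0,0,255],[-0.02,-0.002,0,0,0,0,255],[-0.06,-0.005,0,0,0,0,255],[-0.1,-0.009,0,0,0,0,255],[-0.1,-0.009,0.05,0,0,0,255],[-0.1,-0.009,0.12,0,0,0,255],[-0.05,0,0.15,0,0,0,255],[-0.05,0,0.15,0,0,0,255],[0,0,0.1,0,0,0,255],[0,0,0,0,0,0,255]]'
python3 - <<'E'
from h import *
R=Rotation.from_euler('z',-5.05,degrees=True).as_matrix()
s=snap('top','top9'); b=snap('scene','scene9'); c=cloud(s); q=c@R.T; X,Y,Z=q[...,0],q[...,1],q[...,2]
m=(X>550)&(X<660)&(Y>132)&(Y<330)&(Z>150)&(Z<170); print('front x',np.percentile(X[m],[1,50,99]).round(1))
m=(X>540)&(X<600)&(Y>140)&(Y<320)&(Z>130)&(Z<150); print('bar x',np.percentile(X[m],[1,50,99]).round(1),np.percentile(Y[m],[1,99]).round(1))
print('lever',rect(c,(440,-370),(530,-240),90,104))
p=cloud(load('top0'));print('meter before',rect(p,(300,200),(425,330),25,60)[:2],'after',rect(c,(300,200),(425,330),25,60)[:2])
d=np.abs(load('top0')['depth']-s['depth']);
cv2.imwrite('pics/fin.png',s['img'][:,:,::-1])
E
```

```text
time: 20.07
ee_pos: [454.8, 273.7, 247.8]
orientation: [3.139, 0.011, -3.053]
contact_force: [1.4, -0.3, -0.1]
opening: 0.2
front x [620.3 627.6 637.3]
bar x [580.2 586.  599.7] [176.6 280.7]
lever (((492.4570617675781, -302.65191650390625), (104.24967193603516, 16.033756256103516), 83.68515014648438), np.float64(99.0022180945125), 273)
meter before (((362.12957763671875, 257.1213684082031), (129.6367645263672, 76.300048828125), 4.256771087646484), np.float64(34.69131539724913)) after (((361.7146301269531, 256.3385314941406), (129.22052001953125, 77.00013732910156), 4.716310024261475), np.float64(34.74834010257496))
```

View pics/fin.png

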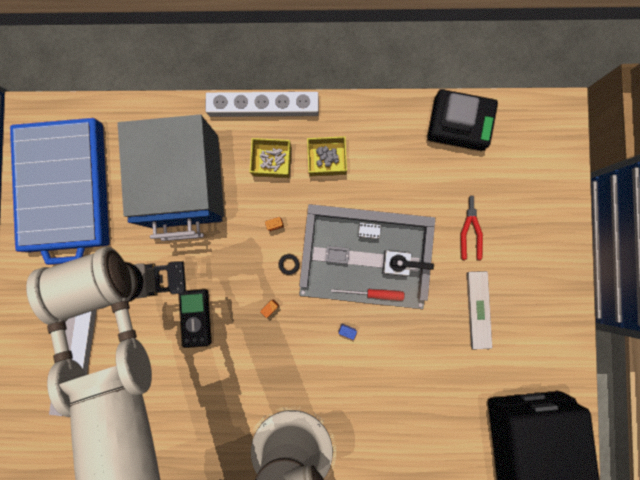

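The picture shows the drawer shut (front at (173,218)), the lever OFF pointing right at (415,265), the fuse base empty at (338,256), and everything else where it was. The robot is clear, so I hand the job in.

```bash
python3 -m crank '[[0,0,0,0,0,0,255],[0,0,0,0,0,0,255],[0,0,0,0,0,0,255]]'; python3 -c "
from bench import env
print(env.job_done())"
```

```text
time: 20.42
ee_pos: [451.4, 272.3, 240.1]
orientation: [-3.141, -0.003, -3.053]
contact_force: [-0.0, 0.9, 0.1]
opening: 0.3
the job is handed in; nothing more can be done
None
```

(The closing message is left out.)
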